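# Draw the isolating bolt of the test bay with the hook rod

### The job

Make the high-voltage test bay safe: take the yellow hooked rod from its rest, reach in under the wire guard and with the hook draw the brass bolt by its red bail towards the open front, until you feel it come up firmly against its hidden cushioned stop; keep a steady pull of about 12 N there for a second, and never put more than 20 N on the bolt. Then unhook, leaving the bolt drawn out, and lay the rod back in both saddles of its rest, hook forward and down as it was. Touch the bolt only with the rod and leave the other things on the bench where they are.

Things in the scene. Friction and masses are not known exactly. Their poses are not given: they have to be found in the camera images.
- bay: High-voltage test bay, fixed: base 200 mm (x) by 190 mm (y), wire guard sides and roof (roof underside 130 mm up); open front towards its -x. Origin: table level, under the red bail when the bolt is fully in. In its frame (x = deeper in, z up) the front edge is at x = -90 mm; a white block, 90 mm wide, top 38 mm up, begins at x = +35 mm. The bolt slides along its x, its yaw varies
- bolt (a joint): Travel of the brass bolt (m): 0 = fully in, grows as it is drawn to the open front (bay's -x). Starts 0 to 6 mm out, drags with about 4 N and stays where left. A stop hidden in the white block, set anew each time somewhere between 32 and 46 mm, ends the draw and can only be felt: its cushion adds about 4 N per mm, solid after 10 mm
- bail (a point): Centre of the cross bar of the red bail on the bolt: level bar 8 mm round along the bay's y, 44 mm clear between its two uprights, axis 42.5 mm above the table, moving with the bolt; 20 mm of free height between bar and brass
- rod_grip (a point): Centre of the hooked rod's grip, near its balance: yellow bar 22 mm wide (y), 26 mm high (z), from 95 mm behind this point to 50 mm ahead. x points along the rod to the hook, z up. An orange shaft 10 mm round goes on along the same axis to the hook 173 mm ahead. About 0.2 kg
- rod_hook (a point): Catching face of the hook: middle of the rear side of the steel leg (10 mm round, 4 mm out of plumb) hanging from the shaft's end; 166 mm ahead of the grip centre, 18 mm below the rod's axis. The leg's lowest point is 35 mm below the axis, its far side 12 mm ahead of this point. Axes as the rod's
- rest: Rod rest, fixed: wooden base 220 x 70 x 10 mm with two open-topped black U saddles, 12 mm thick: one under the grip 68 mm behind the origin (28 mm wide inside), one under the shaft 95 mm ahead (16 mm wide inside); flared tops, at most 78 mm above the table, 3 mm play each side of the rod. Origin at table level under the lying grip's centre; x points to the hook
- rest_seat (a point): Where the grip's centre lies when the rod is in its rest: 60 mm above the rest's origin; axes as the rest's
- tray: Bystander: blue open parts tray 200 x 130 x 35 mm with dividers; origin at the centre of its underside
- spool: Bystander: green spool 64 mm across, 50 mm tall, standing; origin at the centre of its underside
- bottle: Bystander: clear bottle 50 mm across, 130 mm tall; origin at the centre of its underside
- board: Bystander: green circuit board 100 x 70 x 6 mm lying flat; origin at the centre of its underside
- driver: Bystander: screwdriver lying on the table; origin near its middle
- mug: Bystander: black cup 76 mm across, 100 mm tall; origin at the centre of its underside
Things that resemble listed ones, but are neither listed nor needed, are in the scene too. Several things have the shape of the rest; the one meant has the colours described above.

How it is judged (in metres and radians):
On the way:
1. with the hook, the bolt is held against its cushioned stop by a steady pull: the stop feels more than 4 N, the rod puts 8 to 20 N on the bolt, for 0.5 s (value of joint bolt above 0.028 m and contact force between bolt and pad above 4 N and contact force between rod and bolt between 8 and 20 N), for 0.5 s.
At the end, for the whole second after the job is handed in: The bolt stands drawn out at least 28 mm, and the released rod lies still in both saddles of its rest: grip centre within 20 mm of its place along the rest and 4 mm in height, hook forward and down, along the rest within 0.1 rad (value of joint bolt above 0.028 m and horizontal distance between rod_grip and rest_seat below 0.02 m and z of rod_grip in the frame of rest_seat between -0.004 and 0.004 m and x of rod_hook in the frame of rest_seat above 0.13 m and z of rod_hook in the frame of rest_seat below -0.01 m and angle between the x axis of rod_grip and the x axis of rest_seat, either way round below 0.1 rad and linear speed of rod below 0.02 m/s); the robot touches nothing.
It fails at once if more than 22 N between rod and bolt (contact force between rod and bolt above 22 N).
It fails at once if the gripper or arm touches the bolt (contact force between any of the fingers, the arm and bolt above 0.5 N).
It fails at once if a bystander is moved more than 30 mm (distance of any of tray, spool, bottle, board, driver, mug from where it was at the start of the episode above 0.03 m).
It also fails if it takes over 72 s, if anything falls off the work surface, if the arm or the gripper's body presses on something with over 40 N, if the wrist force passes 120 N, or if a joint passes its speed limit or range.

### The arm

A 6-joint arm with a two-finger parallel gripper is mounted at the origin on the work surface. World frame = base frame: x ahead of the robot, y to its left, z up, the work surface at z = 0. Lengths are in m, angles in degrees, forces in N, time in s.
With the tool pointing down it reaches from about 0.375 to 0.9 m from the base axis. Payload 3.1 kg.
Tool frame: the origin (TCP) lies midway between the tips of the shut fingers; the grasp point (between the pads) lies bot.hold_point_z behind it (bot.hold_point_z is the distance from the TCP to the grasp point, in m); z points along the fingers, y is the direction in which the jaws open and shut (so a half turn about z gives the same grasp; the last joint's range is limited). The gripper opens to 87 mm and grips with 3 to 60 N. Pads are 19 mm wide; open, the fingers measure 117 mm over their backs; the gripper's body (75 mm by 190 mm) begins 51 mm behind the grasp point.
Start: joints at [-81.274, 30.224, 82.088, -0, 67.689, -10.227], TCP at [0.203, -0.591, 0.223] pointing down, gripper open.
Joint ranges: [-176.69, 176.69], [-43.24, 126.21], [12.49, 139.97], [-82, 262], [0, 151.66], [-163.58, 163.58]. Speed limits (degrees/s): [159.86, 159.86, 180, 180, 180, 180].

### API

Orientations are given as a 3x3 rotation matrix whose columns are the frame's x, y, z axes.
In Python, from rig import bot, vision gives the robot as it stands.
- The arm moves only by the shell command python3 -m inch 'ROWS'. ROWS is JSON, a list of rows, each a list of 5 numbers: the finger opening in mm, from 0 to 87, then the shift along the tool's x, y, z in mm, then the turn about the tool's z in rad. In form: [[hand, dx, dy, dz, roll], ...]. A call has 1 to 8 rows; each row is the pose to reach, as a shift and turn from the pose measured when the call began, along the tool's axes at that moment; what a row does not reach only later rows make up. A row lasts 1/10 s, in which the tool goes at most 50 mm and 8.59 degrees, less where a joint would pass 70% of its speed; a pose out of reach is approached as far as the arm can. A call with a gripper value outside its range is refused whole. The fingers move at their own pace and stop on an object; the grip force is fixed at half the most. Time passes only in rows, so rows that repeat a pose let the fingers close. It gives the time, the measured TCP pose, the force and the opening at its end, in the units of the state.
- bot.read_state(): the state, without advancing time (a new reading comes with each control period).
- vision.capture(name): name is "side" or "top"; returns (picture, depth): 400x640x3 uint8, red, green, blue; 400x640 float32, m along the optical axis (not along the pixel's ray), 0 where there is no reading.
- vision.camera_model(name): a dict with "intrinsics" (3x3 intrinsics, pixels), "camera_from_world" (4x4, takes a point from world to camera coordinates). Camera axes: x right, y down, z forward; pixel columns grow to the right and rows downward; lengths in m; the calibration is good to about 2 mm. A picture is of the moment at which its call begins. camera_model takes no time and is no camera call.
- bot.hand_in(): hands the job in, once; it reports no verdict.
The state is a dict: "time_s": time; "joint_positions": joint angles; "qvel": joint speeds; "tau": joint torques, N m; "position": TCP position; "tcp_rot": TCP orientation; "force": force on the tool from outside, world axes, zero at the start; "moment": the same for the moment, N m; "opening": opening from 0.0 (shut) to 1.0 (fully open).
Only numpy, scipy, OpenCV 4.12 (cv2) and the standard library are available. Lean on these libraries where they do the work, as an engineer would, in place of code of your own. Each camera call takes 0.05 s, during which the arm holds its last target. There are 200 camera calls.

## Working session

There is one attempt and no reset: what is moved stays moved. The work goes in short steps, Python scripts to look and compute and a shell command to move; the robot and the scene stay as the last step left them, time stands still between calls to the robot, and variables do not carry over. Pictures are saved under pics/ and viewed, about 8 in all and at most 12, crops included, and the job is handed in when it is done.

```bash
ls; mkdir -p pics; python3 - <<'E'
from rig import bot, vision
import cv2, numpy as np
for n in("top","side"):
    p,d=vision.capture(n); cv2.imwrite(f"pics/{n}0.png",p[:,:,::-1]); np.save(f"pics/{n}0.npy",d)
    m=vision.camera_model(n); print(n,m["intrinsics"],np.round(m["camera_from_world"],4).tolist())
print(bot.read_state(), bot.hold_point_z)
E
```

```text
pics
top [[406.35537907   0.         320.07806409]
 [  0.         406.35537907 197.14119782]
 [  0.           0.           1.        ]] [[-0.0078, -1.0, -0.0025, -0.0059], [-0.9799, 0.0082, -0.1991, 0.5273], [0.1991, 0.0009, -0.98, 1.4619], [0.0, 0.0, 0.0, 1.0]]
side [[377.99719126   0.         325.32355966]
 [  0.         377.99719126 197.66922667]
 [  0.           0.           1.        ]] [[-0.9704, -0.2405, -0.0204, 0.5095], [-0.1127, 0.5263, -0.8428, 0.1353], [0.2134, -0.8156, -0.5378, 1.1866], [0.0, 0.0, 0.0, 1.0]]
{'time_s': 0.1, 'joint_positions': array([-8.12738130e+01,  3.02732204e+01,  8.21481411e+01, -6.68725276e-04,
        6.76884429e+01, -1.02267398e+01]), 'qvel': array([ 0.1442179 , -0.09764336, -0.10557206,  0.00497717,  0.03997745,
        0.11513785]), 'tau': array([-6.38520723e-04, -4.40984023e+01, -1.77151197e+01,  6.35001669e-02,
        5.34179772e-02, -3.76233982e-05]), 'position': array([ 0.20292547, -0.59045748,  0.22167899]), 'tcp_rot': array([[ 9.45784345e-01,  3.24795139e-01, -3.01421607e-04],
       [ 3.24795112e-01, -9.45782508e-01,  1.89262397e-03],
       [ 3.29635783e-04, -1.88791439e-03, -9.99998164e-01]]), 'force': array([-0.52767317,  0.07217343, -0.06679953]), 'moment': array([ 0.01579259,  0.01033396, -0.00792803]), 'opening': 0.9994484424044756} 0.0187
```

View pics/top0.png

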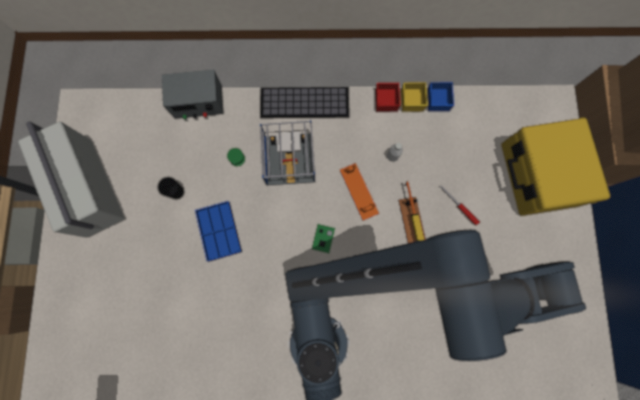

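View pics/side0.png

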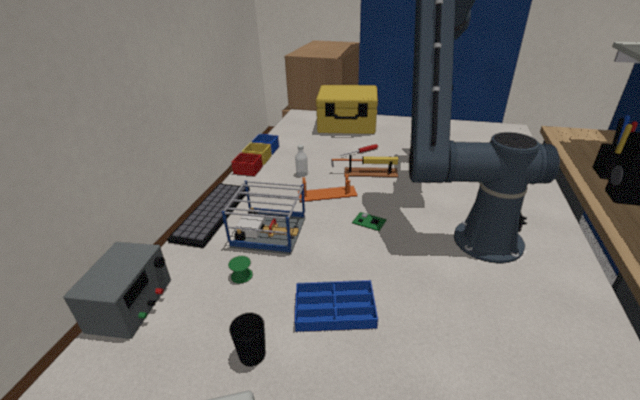

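Top view: the real rest with the yellow rod is at about (412,215). An empty all-orange look-alike is at (358,190). The bay is at (288,155) with its open front facing down the image. I'll confirm both in one enlarged crop.

```bash
python3 - <<'E'
import cv2,numpy as np
t=cv2.imread("pics/top0.png");s=cv2.imread("pics/side0.png")
def c(i,x,y,w,h): return cv2.resize(i[y:y+h,x:x+w],(400,300),interpolation=cv2.INTER_CUBIC)
cv2.imwrite("pics/m1.png",np.vstack([np.hstack([c(t,364,170,96,72),c(t,244,116,96,72)]),np.hstack([c(s,320,135,96,72),c(s,217,178,96,72)])]))
E
```

```text
(no output)
```

View pics/m1.png

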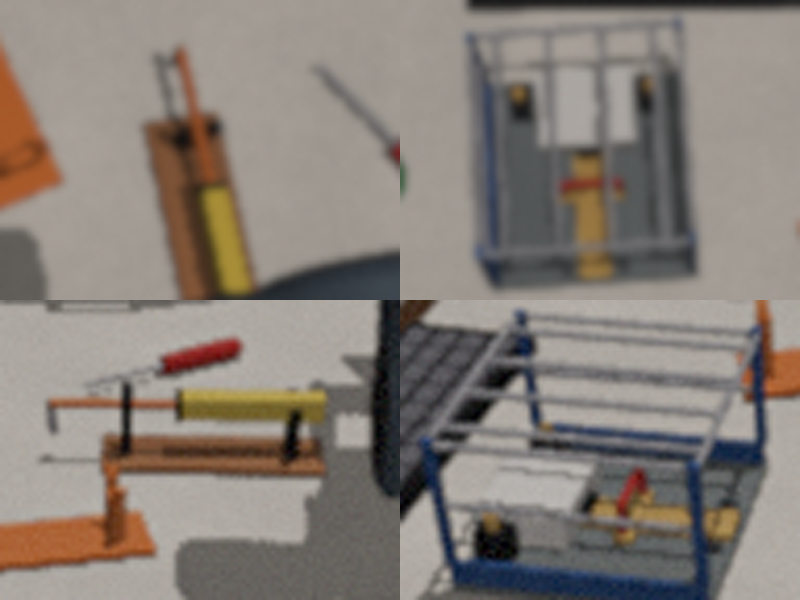

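The crop confirms it: the brown wooden rest with black U saddles carries the yellow rod. The orange rest is a decoy. The red bail is in the bay at about top (286,160) and side (292,217). Next I'll measure.

```bash
cat > h.py <<'E'
import cv2,numpy as np
from rig import bot,vision
def load(n,k=0): return cv2.imread(f"pics/{n}{k}.png")
def snap(n,k):
    p,d=vision.capture(n); cv2.imwrite(f"pics/{n}{k}.png",p[:,:,::-1]); return cv2.imread(f"pics/{n}{k}.png")
def ray(n,uv):
    m=vision.camera_model(n);T=m["camera_from_world"];R=T[:3,:3]
    uv=np.atleast_2d(uv).astype(float);K=m["intrinsics"]
    d=np.c_[(uv-[K[0,2],K[1,2]])/[K[0,0],K[1,1]],np.ones(len(uv))]@R
    return -R.T@T[:3,3],d
def plane(n,uv,z):
    c,d=ray(n,uv); return (c+d*((z-c[2])/d[:,2:]))[:,:2]
def tri(ut,us):
    A=[];b=[]
    for n,u in(("top",ut),("side",us)):
        c,d=ray(n,u);d=d[0]/np.linalg.norm(d[0]);P=np.eye(3)-np.outer(d,d);A.append(P);b.append(P@c)
    return np.linalg.lstsq(np.vstack(A),np.hstack(b),rcond=None)[0]
def mask(im,col,box):
    h=cv2.cvtColor(im,cv2.COLOR_BGR2HSV);H,S,V=[h[...,i].astype(int) for i in range(3)]
    m={"yellow":(H>20)&(H<34)&(S>120)&(V>70),"red":((H<5)|(H>172))&(S>130)&(V>70),"orange":(H>=5)&(H<=16)&(S>130)&(V>100),"brass":(H>14)&(H<26)&(S>90)&(V>110)}[col]
    o=np.zeros(m.shape,bool);x,y,w,g=box;o[y:y+g,x:x+w]=m[y:y+g,x:x+w]
    v,u=np.nonzero(o);return np.c_[u,v]
def axis(p):
    c=p.mean(0);v=np.linalg.svd(p-c,full_matrices=False)[2][0];t=(p-c)@v;return c,v,c+v*(t.min()),c+v*t.max()
E
python3 - <<'E'
from h import *
t,s=load("top"),load("side")
for n,im,col,box,z in[("top",t,"yellow",(400,200,35,45),.073),("side",s,"yellow",(355,145,50,30),.06),("top",t,"orange",(400,175,20,45),.06),("top",t,"red",(270,145,40,30),.0465),("side",s,"red",(280,205,25,35),.04),("top",t,"brass",(275,145,30,45),.0185)]:
    p=mask(im,col,box)
    P=plane(n,p,z);c,v,a,b=axis(P);print(n,col,len(p),p.min(0),p.max(0),np.round(c,4),"yaw",np.degrees(np.arctan(v[1]/v[0])).round(1),a.round(4),b.round(4))
r=mask(t,"red",(270,145,40,30)).mean(0);q=mask(s,"red",(280,205,25,35));print("red tri",r,q.mean(0),tri(r,q.mean(0)))
# bay base and wood outlines
h=cv2.cvtColor(t,cv2.COLOR_BGR2HSV)
print(plane("top",[[364+470/4.17,170+0]],0))
E
```

```text
top yellow 192 [412 215] [423 240] [ 0.408  -0.3611] yaw 10.5 [ 0.4554 -0.3523] [ 0.3609 -0.3699]
side yellow 206 [363 157] [397 163] [ 0.3846 -0.373 ] yaw 9.2 [ 0.4546 -0.3616] [ 0.3168 -0.384 ]
top orange 166 [400 183] [417 219] [ 0.4837 -0.3364] yaw -15.2 [ 0.5703 -0.3599] [ 0.4395 -0.3244]
top red 1 [284 160] [284 160] [0.6743 0.1264] yaw 0.0 [0.6743 0.1264] [0.6743 0.1264]h.py:24: RuntimeWarning: Mean of empty slice.
  c=p.mean(0);v=np.linalg.svd(p-c,full_matrices=False)[2][0];t=(p-c)@v;return c,v,c+v*(t.min()),c+v*t.max()
  ret = um.true_divide(
Traceback (most recent call last):
  File "h.py", line 24, in axis
    c=p.mean(0);v=np.linalg.svd(p-c,full_matrices=False)[2][0];t=(p-c)@v;return c,v,c+v*(t.min()),c+v*t.max()
                  ~~~~~~~~~~~~~~~~~~~~~~~~~~~~~~~~~~~~~~~~~^^^
IndexError: index 0 is out of bounds for axis 0 with size 0
```

```bash
sed -i 's/"red":((H<5)|(H>172))&(S>130)&(V>70)/"red":((H<7)|(H>170))\&(S>120)\&(V>60)/' h.py; python3 - <<'E'
from h import *
t,s=load("top"),load("side")
h=cv2.cvtColor(t,cv2.COLOR_BGR2HSV); hs=cv2.cvtColor(s,cv2.COLOR_BGR2HSV)
print("red row",h[158:163,282:296].tolist()[2]); print(hs[212:228,292].tolist())
for n,im,col,box,z in[("top",t,"orange",(403,181,10,34),.06),("top",t,"red",(270,145,40,30),.0465),("side",s,"red",(280,205,25,35),.04),("top",t,"brass",(275,150,30,40),.0185)]:
    p=mask(im,col,box)
    if len(p)<3: print(n,col,len(p)); continue
    P=plane(n,p,z);c,v,a,b=axis(P);print(n,col,len(p),p.min(0),p.max(0),np.round(c,4),"yaw",np.degrees(np.arctan(v[1]/v[0])).round(1),a.round(4),b.round(4))
# base corners read off crop (top crop origin 244,116 scale 4.1667), floor level ; front left/right, rear
f=lambda x,y:[244+x/4.1667,116+y/4.1667]
print("front base corners",plane("top",[f(93,288),f(295,275)],.0).round(4))
print("roof corners fl,fr,bl,br",plane("top",[f(80,253),f(291,240),f(68,38),f(280,22)],.13).round(4))
print("white block front edge",plane("top",[f(140,146),f(235,142)],.038).round(4))
print("red ends",plane("top",[f(163,187),f(223,184)],.0425).round(4))
E
```

```text
red row [[179, 77, 109], [1, 130, 112], [3, 160, 115], [5, 170, 117], [6, 171, 119], [7, 173, 121], [8, 174, 123], [8, 173, 124], [8, 172, 123], [8, 164, 115], [6, 115, 104], [3, 55, 102], [3, 51, 106], [3, 94, 106]]
[[110, 67, 87], [112, 106, 77], [107, 180, 68], [107, 167, 67], [108, 89, 63], [107, 46, 50], [105, 8, 64], [75, 10, 99], [90, 5, 105], [90, 8, 100], [84, 16, 81], [90, 13, 96], [77, 17, 103], [90, 12, 106], [90, 13, 100], [165, 5, 93]]
top orange 86 [403 183] [412 214] [ 0.4913 -0.3337] yaw -15.4 [ 0.5713 -0.3558] [ 0.4573 -0.3243]
top red 7 [283 159] [296 161] [0.6742 0.1188] yaw -89.5 [0.6741 0.1303] [0.6745 0.0806]
side red 0
top brass 156 [283 154] [296 182] [0.6474 0.1087] yaw 6.2 [0.7077 0.1153] [0.5935 0.1028]
front base corners [[0.5874 0.1985]
 [0.5983 0.01  ]]
roof corners fl,fr,bl,br [[0.5877 0.1924]
 [0.5977 0.0115]
 [0.783  0.2069]
 [0.7962 0.0202]]
white block front edge [[0.713  0.1523]
 [0.7161 0.0644]]
red ends [[0.672  0.1301]
 [0.6744 0.0751]]
```

```bash
python3 -m inch '[[87,40,-22,0,0.02],[87,80,-44,0,0.06],[87,120,-66,0,0.1],[87,160,-88,0,0.13],[87,200,-111,0,0.156],[87,240,-133,0,0.156],[87,268,-149,0,0.156],[87,268,-149,20,0.156]]'
python3 -m inch '[[87,0,0,0,0],[87,0,0,0,0]]'
python3 - <<'E'
from h import *
for n in("top","side"): snap(n,1)
s=load("side",1);t=load("top",1)
c=lambda i,x,y:cv2.resize(i[y:y+90,x:x+120],(400,300),interpolation=cv2.INTER_CUBIC)
cv2.imwrite("pics/m2.png",np.vstack([c(s,310,110),c(t,360,165)]))
p=mask(s,"yellow",(345,145,60,30));P=plane("side",p,.06);c,v,a,b=axis(P);print(len(p),c,np.degrees(np.arctan(v[1]/v[0])),a,b)
st=bot.read_state();print(st["position"],st["tcp_rot"],st["force"])
E
```

```text
time_s: 0.9
position: [0.4114, -0.3601, 0.2038]
tcp_rot: [[0.984, 0.179, 0.003], [0.179, -0.984, -0.001], [0.003, 0.001, -1.0]]
force: [0.8, -0.6, -0.8]
opening: 1.002
time_s: 1.1
position: [0.4114, -0.3597, 0.2037]
tcp_rot: [[0.984, 0.179, 0.003], [0.179, -0.984, 0.0], [0.003, 0.0, -1.0]]
force: [1.0, -0.9, -0.5]
opening: 0.995
190 [ 0.38729861 -0.37178496] 8.56042384003683 [ 0.45071751 -0.36223856] [ 0.32151095 -0.38168793]
[ 0.4113256  -0.36089646  0.20434638] [[ 0.98400269  0.17810836  0.00401578]
 [ 0.17811611 -0.98400808 -0.00165855]
 [ 0.00365616  0.00234729 -0.99999056]] [ 0.68996177 -0.28323768 -0.44914999]
```

View pics/m2.png

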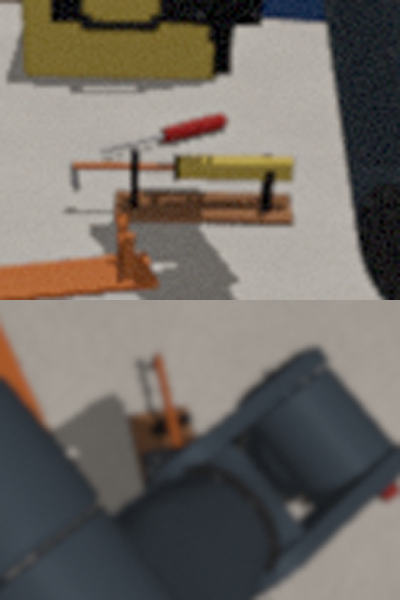

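```bash
python3 - <<'E'
from h import *
a=plane("side",[[363.2,160.3],[332,159.7],[398,160.5]],.06);print(a)
b=plane("top",[[407.1,182],[412.5,205.5]],.06);print(b)
g=plane("top",[[364+180/4.1667,170+50/4.1667],[364+202/4.1667,170+185/4.1667]],.06);print(g)
t=load("top",0); p=mask(t,"yellow",(400,200,35,40)); # per-row centre of top face
r=[(p[p[:,1]==v,0].mean(),v) for v in range(218,240)]
P=plane("top",np.array(r),.073);k=np.polyfit(P[:,0],P[:,1],1);print("yaw",np.degrees(np.arctan(k[0])),"y at x=.408",np.polyval(k,.408), P[0],P[-1])
for q in(a,b,g): d=q[1]-q[0];print(np.degrees(np.arctan2(d[1],d[0])))
E
```

```text
[[ 0.45240704 -0.35321366]
 [ 0.57807733 -0.33289628]
 [ 0.31452934 -0.37974056]]
[[ 0.58080227 -0.33573354]
 [ 0.49143697 -0.35116296]]
[[ 0.58079951 -0.33610572]
 [ 0.45820085 -0.34932315]]
yaw 9.837889700743794 y at x=.408 -0.3609797665249495 [ 0.44283322 -0.35481044] [ 0.36636424 -0.36865402]
9.183666751948342
-170.204138134759
-173.84667884820544
```

```bash
python3 -m inch '[[87,-4,1,40,0.01],[87,-4,1,80,0.01],[87,-4,1,110,0.01],[87,-4,1,135,0.01],[87,-4,1,150,0.01],[87,-4,1,160,0.01],[87,-4,1,164,0.01],[87,-4,1,164,0.01]]'
python3 -m inch '[[60,0,0,0,0],[45,0,0,0,0],[35,0,0,0,0],[28,0,0,0,0],[24,0,0,0,0],[24,0,0,0,0]]'
```

```text
time_s: 2.0
position: [0.4082, -0.3635, 0.0404]
tcp_rot: [[0.986, 0.168, 0.004], [0.168, -0.986, -0.002], [0.004, 0.003, -1.0]]
force: [-0.3, -0.3, -0.2]
opening: 1.001
time_s: 2.6
position: [0.4082, -0.3634, 0.0406]
tcp_rot: [[0.986, 0.168, 0.004], [0.168, -0.986, -0.002], [0.004, 0.003, -1.0]]
force: [-0.2, -0.0, -0.0]
opening: 0.537
```

```bash
python3 -m inch '[[24,0,0,0,0],[24,0,0,0,0],[24,0,0,0,0],[24,0,0,0,0]]'
python3 -m inch '[[0,0,0,0,0],[0,0,0,0,0],[0,0,0,0,0],[0,0,0,0,0],[0,0,0,0,0],[0,0,0,0,0]]'
```

```text
time_s: 3.0
position: [0.4082, -0.3635, 0.0405]
tcp_rot: [[0.986, 0.168, 0.004], [0.168, -0.986, -0.002], [0.004, 0.003, -1.0]]
force: [-0.5, -0.1, -0.5]
opening: 0.285
time_s: 3.6
position: [0.4083, -0.3635, 0.0405]
tcp_rot: [[0.986, 0.168, 0.004], [0.168, -0.986, -0.002], [0.004, 0.003, -1.0]]
force: [0.5, -1.6, -0.7]
opening: 0.25
```

```bash
python3 -m inch '[[0,0,0,-10,0],[0,0,0,-20,0],[0,0,0,-35,0],[0,0,0,-60,0],[0,0,0,-90,0],[0,0,0,-120,0],[0,0,0,-120,0]]'
python3 - <<'E'
from h import *
for n in("top","side"): snap(n,2)
s=load("side",2);t=load("top",2)
c=lambda i,x,y:cv2.resize(i[y:y+90,x:x+120],(400,300),interpolation=cv2.INTER_CUBIC)
cv2.imwrite("pics/m3.png",np.hstack([c(s,310,80),c(t,360,155)]))
st=bot.read_state();print(st["joint_positions"],st["force"],st["moment"])
E
```

```text
time_s: 4.3
position: [0.4096, -0.3655, 0.1653]
tcp_rot: [[0.986, 0.168, 0.01], [0.168, -0.986, -0.01], [0.009, 0.012, -1.0]]
force: [1.5, -0.7, -1.7]
opening: 0.248
[-53.49425713  28.75961399  97.2503213    0.16094615  53.63273465
  26.75685988] [ 0.03679621  0.54301225 -2.51231437] [-0.01030678  0.05029348 -0.03934171]
```

View pics/m3.png

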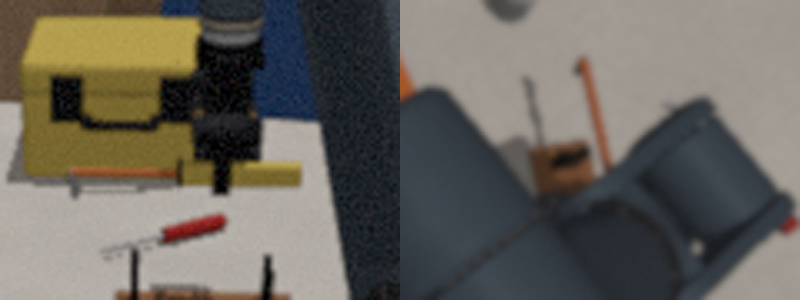

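```bash
python3 -m inch '[[0,4,-30,0,0],[0,10,-70,0,0.02],[0,15,-110,0,0.04],[0,21,-150,0,0.06],[0,26,-190,0,0.08],[0,32,-230,0,0.1],[0,37,-265,0,0.11],[0,37,-265,0,0.111]]'
```

```text
time_s: 5.2
position: [0.3961, -0.0906, 0.1593]
tcp_rot: [[0.998, 0.062, -0.002], [0.062, -0.998, 0.001], [-0.002, -0.001, -1.0]]
force: [0.3, 0.4, -1.3]
opening: 0.246
```

```bash
python3 -m inch '[[0,2,-35,0,0],[0,5,-75,0,0],[0,7,-115,0,0],[0,9,-150,0,0],[0,11,-181,0,0],[0,11,-181,0,0],[0,11,-181,0,0]]'
python3 - <<'E'
from h import *
for n in("top","side"): snap(n,3)
s=load("side",3);t=load("top",3)
c=lambda i,x,y:cv2.resize(i[y:y+90,x:x+120],(400,300),interpolation=cv2.INTER_CUBIC)
cv2.imwrite("pics/m4.png",np.hstack([c(s,215,160),c(t,230,110)]))
st=bot.read_state();print(st["position"],st["force"],st["tcp_rot"])
E
```

```text
time_s: 5.9
position: [0.3955, 0.0907, 0.1589]
tcp_rot: [[0.998, 0.064, -0.003], [0.064, -0.998, 0.001], [-0.003, -0.001, -1.0]]
force: [0.5, -0.9, -1.8]
opening: 0.248
[0.39590346 0.08975144 0.15907273] [-0.6486871  -0.22529716 -1.79015302] [[ 9.98132841e-01  6.10325957e-02 -2.41938760e-03]
 [ 6.10347641e-02 -9.98135294e-01  8.32715658e-04]
 [-2.36405335e-03 -9.78827597e-04 -9.99996727e-01]]
```

View pics/m4.png

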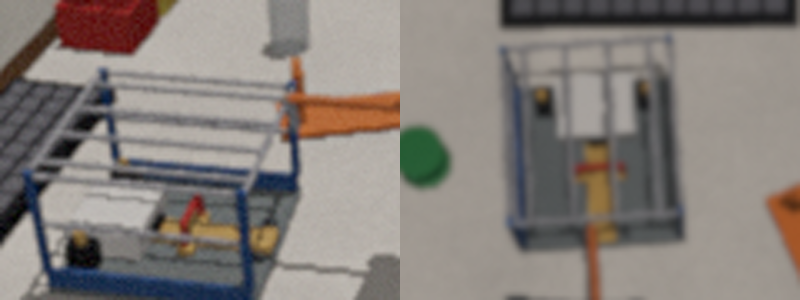

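```bash
python3 - <<'E'
from h import *
f=lambda x,y:[230+(x-400)/3.333,110+y/3.333]
print("bail",plane("top",[f(575,172),f(627,170),f(601,170)],.045))
print("shaft",plane("top",[f(593,224),f(597,296)],.178))
print("bolt",plane("top",[f(603,236),f(598,148)],.0185))
print("white",plane("top",[f(556,134),f(635,135)],.038))
g=lambda x,y:[215+x/3.333,160+y/3.333]
print("bail side", plane("side",[g(196,200)],.0465), tri(f(601,168),g(195,203)))
E
```

```text
bail [[0.66842404 0.13222283]
 [0.67029433 0.07267409]
 [0.67054942 0.10245959]]
shaft [[0.57288289 0.1001929 ]
 [0.4968706  0.09549318]]
bolt [[0.59926165 0.10163748]
 [0.70522729 0.10817368]]
white [[0.71638392 0.15537468]
 [0.71438518 0.06393641]]
bail side [[0.67156928 0.09866535]] [0.67204768 0.10228206 0.04560753]
```

```bash
python3 -m inch '[[0,0,3,25,0],[0,0,3,55,0],[0,0,3,78,0],[0,0,3,87,0],[0,0,3,87,0],[0,0,3,87,0]]'
python3 -m inch '[[0,20,0,0,0],[0,45,0,0,0],[0,70,0,0,0],[0,90,0,0,0],[0,107,0,0,0],[0,118,0,0,0],[0,122,0,0,0],[0,122,0,0,0]]'
python3 - <<'E'
from h import *
for n in("top","side"): snap(n,4)
s=load("side",4);t=load("top",4)
c=lambda i,x,y:cv2.resize(i[y:y+75,x:x+100],(400,300),interpolation=cv2.INTER_CUBIC)
cv2.imwrite("pics/m5.png",np.hstack([c(s,225,170),c(t,240,120)]))
st=bot.read_state();print(st["position"],st["force"])
E
```

```text
time_s: 6.6
position: [0.3964, 0.0862, 0.0724]
tcp_rot: [[0.998, 0.06, -0.002], [0.06, -0.998, 0.001], [-0.002, -0.001, -1.0]]
force: [-0.1, -0.5, -1.1]
opening: 0.248
time_s: 7.4
position: [0.5183, 0.0935, 0.0727]
tcp_rot: [[0.998, 0.06, -0.001], [0.06, -0.998, 0.001], [-0.001, -0.001, -1.0]]
force: [-0.8, -0.2, -2.3]
opening: 0.249
[0.51688948 0.09359479 0.07223993] [ 0.35397144 -0.89734789 -2.06512053]
```

View pics/m5.png

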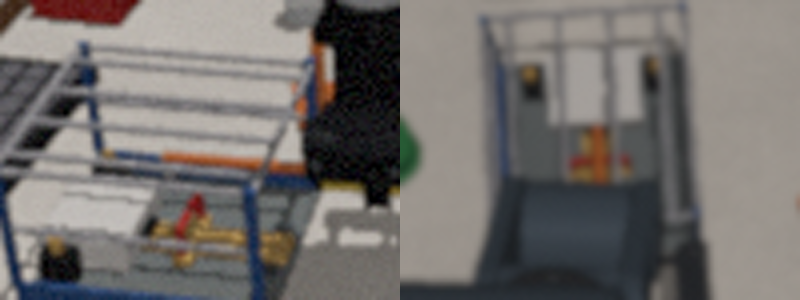

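```bash
python3 -m inch '[[0,0,0,8,0],[0,0,0,16,0],[0,0,0,24,0],[0,0,0,30,0],[0,0,0,33,0],[0,0,0,33,0],[0,0,0,33,0]]'
python3 -c "
from rig import bot
s=bot.read_state();print(s['position'],s['force'],s['moment'])"
```

```text
time_s: 8.2
position: [0.5169, 0.0936, 0.0392]
tcp_rot: [[0.998, 0.06, -0.004], [0.06, -0.998, 0.001], [-0.003, -0.001, -1.0]]
force: [0.2, 0.3, -1.7]
opening: 0.25
[0.51686589 0.09362505 0.03919424] [ 0.17693846  0.30110329 -1.6756217 ] [-0.08996074 -0.02517612 -0.0196386 ]
```

```bash
python3 -m inch '[[0,-2,0,0,0],[0,-5,0,0,0],[0,-8,0,0,0],[0,-11,0,0,0],[0,-13,0,0,0],[0,-13,0,0,0]]'
python3 -m inch '[[0,-2,0,0,0],[0,-4,0,0,0],[0,-6,0,0,0],[0,-8,0,0,0],[0,-10,0,0,0],[0,-10,0,0,0]]'
python3 -c "
from rig import bot
s=bot.read_state();print(s['position'],s['force'],s['moment'])"
```

```text
time_s: 8.8
position: [0.5044, 0.0928, 0.0395]
tcp_rot: [[0.998, 0.06, -0.002], [0.06, -0.998, 0.001], [-0.002, -0.001, -1.0]]
force: [3.6, 1.3, -1.6]
opening: 0.248
time_s: 9.4
position: [0.4937, 0.0922, 0.0395]
tcp_rot: [[0.998, 0.06, -0.003], [0.06, -0.998, 0.001], [-0.003, -0.001, -1.0]]
force: [2.3, 0.4, -1.8]
opening: 0.25
[0.49372487 0.09221819 0.03947151] [ 2.29559161  0.3875542  -1.78067422] [ 0.02371775 -0.55364927 -0.01199094]
```

```bash
python3 -m inch '[[0,-1,0,0,0],[0,-2,0,0,0],[0,-3,0,0,0],[0,-4,0,0,0],[0,-5,0,0,0],[0,-6,0,0,0]]'
python3 -m inch '[[0,-1,0,0,0],[0,-2,0,0,0],[0,-3,0,0,0],[0,-3,0,0,0]]'
python3 -m inch '[[0,-1,0,0,0],[0,-2,0,0,0],[0,-2,0,0,0]]'
```

```text
time_s: 10.0
position: [0.4878, 0.0918, 0.0395]
tcp_rot: [[0.998, 0.06, -0.003], [0.06, -0.998, 0.001], [-0.003, -0.001, -1.0]]
force: [4.2, 0.3, -1.7]
opening: 0.249
time_s: 10.4
position: [0.4844, 0.0917, 0.0395]
tcp_rot: [[0.998, 0.06, -0.003], [0.06, -0.998, 0.001], [-0.003, -0.001, -1.0]]
force: [3.7, -0.1, -1.8]
opening: 0.25
time_s: 10.7
position: [0.4821, 0.0916, 0.0395]
tcp_rot: [[0.998, 0.06, -0.004], [0.06, -0.998, 0.001], [-0.004, -0.001, -1.0]]
force: [3.3, -1.3, -1.8]
opening: 0.25
```

```bash
python3 -m inch '[[0,-1,0,0,0],[0,-2,0,0,0],[0,-2,0,0,0]]'
python3 -m inch '[[0,-1,0,0,0],[0,-2,0,0,0],[0,-2,0,0,0]]'
python3 -m inch '[[0,-0.5,0,0,0],[0,-1,0,0,0],[0,-1,0,0,0]]'
```

```text
time_s: 11.0
position: [0.4799, 0.0914, 0.0395]
tcp_rot: [[0.998, 0.06, -0.004], [0.06, -0.998, 0.001], [-0.004, -0.001, -1.0]]
force: [3.7, 0.3, -0.8]
opening: 0.25
time_s: 11.3
position: [0.4777, 0.0913, 0.0395]
tcp_rot: [[0.998, 0.06, -0.004], [0.06, -0.998, 0.001], [-0.004, -0.001, -1.0]]
force: [4.5, 0.7, -2.0]
opening: 0.256
time_s: 11.6
position: [0.4775, 0.0912, 0.0397]
tcp_rot: [[0.998, 0.06, -0.003], [0.06, -0.998, 0.001], [-0.003, -0.001, -1.0]]
force: [4.8, -0.3, -3.2]
opening: 0.253
```

```bash
python3 -m inch '[[0,-0.5,0,0,0],[0,-1,0,0,0],[0,-1,0,0,0]]'
```

```text
time_s: 11.9
position: [0.4774, 0.0911, 0.0397]
tcp_rot: [[0.998, 0.06, -0.001], [0.06, -0.998, 0.001], [-0.001, -0.001, -1.0]]
force: [5.9, 0.8, -2.5]
opening: 0.248
```

```bash
python3 -m inch '[[0,-0.7,0,0,0],[0,-1.3,0,0,0],[0,-1.8,0,0,0],[0,-1.8,0,0,0]]'
```

```text
time_s: 12.3
position: [0.4771, 0.091, 0.0399]
tcp_rot: [[0.998, 0.06, 0.002], [0.06, -0.998, 0.001], [0.002, -0.001, -1.0]]
force: [6.4, 1.2, -3.4]
opening: 0.252
```

```bash
python3 -m inch '[[0,-1.5,0,0,0],[0,-2,0,0,0],[0,-2.4,0,0,0],[0,-2.4,0,0,0]]'
```

```text
time_s: 12.7
position: [0.4769, 0.0908, 0.04]
tcp_rot: [[0.998, 0.06, 0.006], [0.06, -0.998, 0.001], [0.006, -0.0, -1.0]]
force: [7.9, 0.9, -3.9]
opening: 0.247
```

```bash
python3 -m inch '[[0,-2.4,0,0,0],[0,-2.9,0,0,0],[0,-3.3,0,0,0],[0,-3.3,0,0,0]]'
```

```text
time_s: 13.1
position: [0.4767, 0.0905, 0.0402]
tcp_rot: [[0.998, 0.06, 0.013], [0.06, -0.998, 0.0], [0.013, 0.0, -1.0]]
force: [8.2, 0.9, -4.6]
opening: 0.25
```

```bash
python3 -m inch '[[0,-3.2,0,0,0],[0,-3.6,0,0,0],[0,-3.9,0,0,0],[0,-3.9,0,0,0]]'; python3 -c "
from rig import bot
s=bot.read_state();print(s['position'],s['force'],s['moment'])"
```

```text
time_s: 13.5
position: [0.4766, 0.0902, 0.0406]
tcp_rot: [[0.998, 0.061, 0.02], [0.061, -0.998, 0.0], [0.02, 0.001, -1.0]]
force: [9.4, 1.5, -4.7]
opening: 0.251
[0.47658639 0.09023052 0.04060621] [ 9.43444676  1.53286437 -4.72410124] [ 0.23789341 -1.31125358  0.15368555]
```

```bash
python3 -m inch '[[0,-3.9,0,0.5,0],[0,-4.3,0,0.5,0],[0,-4.7,0,0.5,0],[0,-4.9,0,0.5,0],[0,-4.9,0,0.5,0],[0,-4.9,0,0.5,0]]'; python3 -c "
from rig import bot
s=bot.read_state();print(s['position'],s['force'],s['moment'])"
```

```text
time_s: 14.1
position: [0.4764, 0.0898, 0.0406]
tcp_rot: [[0.998, 0.061, 0.03], [0.061, -0.998, -0.0], [0.03, 0.002, -1.0]]
force: [10.2, 1.6, -5.0]
opening: 0.246
[0.47643466 0.08983588 0.04059193] [10.24105895  1.5823836  -5.00436193] [ 0.31835349 -1.43969852  0.11888232]
```

```bash
python3 -m inch '[[0,-4.9,0,1.5,0],[0,-5.1,0,3,0],[0,-5.3,0,4,0],[0,-5.5,0,4,0],[0,-5.5,0,4,0],[0,-5.5,0,4,0]]'; python3 -m inch '[[0,-5.8,0,1,0],[0,-5.8,0,1,0],[0,-5.8,0,1,0],[0,-5.8,0,1,0]]'; python3 -c "
from rig import bot
s=bot.read_state();print(s['position'],s['force'],s['moment'])"
```

```text
time_s: 14.7
position: [0.4761, 0.0894, 0.0373]
tcp_rot: [[0.997, 0.062, 0.04], [0.062, -0.998, -0.0], [0.04, 0.003, -0.999]]
force: [9.2, 2.2, -2.3]
opening: 0.252
time_s: 15.1
position: [0.476, 0.089, 0.0369]
tcp_rot: [[0.997, 0.063, 0.052], [0.063, -0.998, -0.001], [0.051, 0.004, -0.999]]
force: [11.0, 3.0, -3.5]
opening: 0.25
[0.47597289 0.08899917 0.03691529] [10.95178166  3.01091983 -3.53870532] [ 0.40698885 -1.63358793  0.25757375]
```

```bash
python3 -m inch '[[0,-6,-1,1,0],[0,-6.2,-2,1,0],[0,-6.3,-2,1,0],[0,-6.3,-2,1,0],[0,-6.3,-2,1,0],[0,-6.3,-2,1,0],[0,-6.3,-2,1,0],[0,-6.3,-2,1,0]]'; python3 -c "
from rig import bot
s=bot.read_state();print(s['position'],s['force'],s['moment'])"
```

```text
time_s: 15.9
position: [0.4757, 0.0902, 0.0365]
tcp_rot: [[0.996, 0.062, 0.064], [0.062, -0.998, -0.001], [0.063, 0.005, -0.998]]
force: [12.0, 0.4, -3.7]
opening: 0.251
[0.47574099 0.09024447 0.03645678] [11.98591575  0.37392934 -3.68041562] [ 1.33455759e-01 -1.64679668e+00  7.18714827e-04]
```

```bash
python3 -m inch '[[0,-6,0,0.5,0],[0,-6,0,0.5,0],[0,-6,0,0.5,0],[0,-6,0,0.5,0],[0,-6,0,0.5,0],[0,-6,0,0.5,0],[0,-6,0,0.5,0]]'
```

```text
time_s: 16.6
position: [0.4757, 0.0896, 0.0365]
tcp_rot: [[0.995, 0.063, 0.076], [0.063, -0.998, -0.002], [0.075, 0.007, -0.997]]
force: [11.0, 1.4, -3.9]
opening: 0.247
```

```bash
python3 -m inch '[[0,2,0,0,0],[0,4,0,0.3,0],[0,6,0,0.5,0],[0,8,0,0.6,0],[0,8,0,0.6,0]]'; python3 - <<'E'
from h import *
for n in("top","side"): snap(n,5)
s=load("side",5);t=load("top",5)
c=lambda i,x,y:cv2.resize(i[y:y+75,x:x+100],(400,300),interpolation=cv2.INTER_CUBIC)
cv2.imwrite("pics/m6.png",np.hstack([c(s,225,170),c(t,240,120)]))
st=bot.read_state();print(st["position"],st["force"],st["tcp_rot"])
E
```

```text
time_s: 17.1
position: [0.4827, 0.0902, 0.0362]
tcp_rot: [[0.995, 0.063, 0.073], [0.063, -0.998, -0.002], [0.073, 0.006, -0.997]]
force: [-0.7, -0.4, -1.4]
opening: 0.25
[0.48287899 0.0901901  0.03631972] [ 0.14486261  0.63056257 -1.76057405] [[ 0.99529824  0.06268759  0.0738355 ]
 [ 0.0629913  -0.99801247 -0.00178955]
 [ 0.07357657  0.00643213 -0.99726883]]
```

View pics/m6.png

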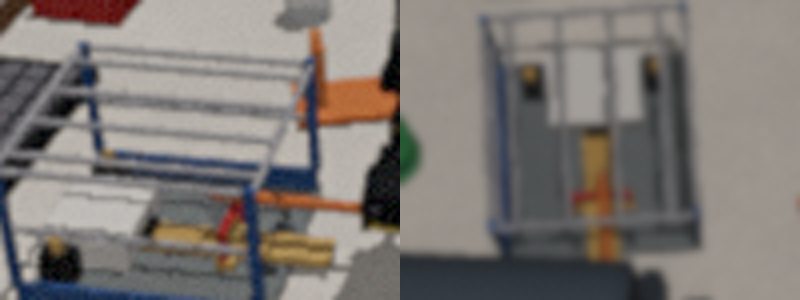

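```bash
python3 -m inch '[[0,0.6,0,-8,0],[0,1.2,0,-16,0],[0,1.7,0,-23,0],[0,1.9,0,-26,0],[0,1.9,0,-26,0]]'; python3 -m inch '[[0,-15,0,-1,0],[0,-32,0,-2.4,0],[0,-50,0,-3.7,0],[0,-68,0,-5,0],[0,-80,0,-6,0],[0,-84,0,-6,0],[0,-84,0,-6,0]]'
python3 - <<'E'
from h import *
for n in("top","side"): snap(n,6)
s=load("side",6);t=load("top",6)
c=lambda i,x,y:cv2.resize(i[y:y+90,x:x+120],(400,300),interpolation=cv2.INTER_CUBIC)
cv2.imwrite("pics/m7.png",np.hstack([c(s,260,160),c(t,240,120)]))
st=bot.read_state();print(st["position"],st["force"])
E
```

```text
time_s: 17.7
position: [0.4834, 0.0904, 0.0632]
tcp_rot: [[0.995, 0.063, 0.076], [0.063, -0.998, -0.002], [0.075, 0.007, -0.997]]
force: [-0.4, 0.4, -1.3]
opening: 0.249
time_s: 18.4
position: [0.3993, 0.085, 0.0629]
tcp_rot: [[0.995, 0.063, 0.076], [0.063, -0.998, -0.002], [0.075, 0.007, -0.997]]
force: [0.0, -0.8, -2.9]
opening: 0.25
[0.40087585 0.08495777 0.06300527] [-0.30619439  0.14820127 -2.28731373]
```

View pics/m7.png

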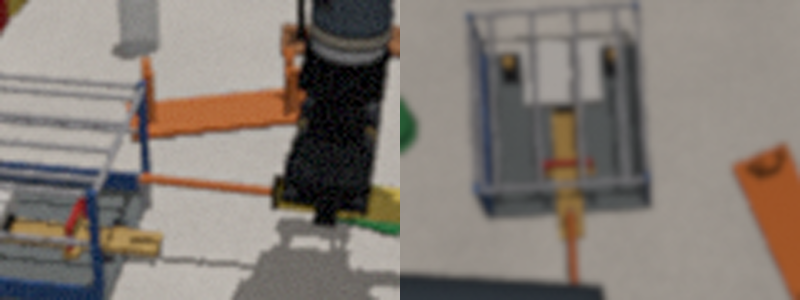

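```bash
python3 -m inch '[[0,2,0,-25,0],[0,4,0,-60,0],[0,6,0,-95,0],[0,7,0,-107,0],[0,7,0,-107,0]]'; python3 -m inch '[[0,-1,30,0,0],[0,-3,70,0,-0.02],[0,-5,110,0,-0.04],[0,-7,150,0,-0.06],[0,-9,190,1,-0.08],[0,-11,230,1,-0.1],[0,-12,265,1,-0.106],[0,-12,265,1,-0.106]]'
```

```text
time_s: 19.0
position: [0.4021, 0.0855, 0.1724]
tcp_rot: [[0.994, 0.063, 0.085], [0.063, -0.998, -0.002], [0.085, 0.008, -0.996]]
force: [0.4, 0.0, -1.5]
opening: 0.247
time_s: 19.8
position: [0.4087, -0.1853, 0.1718]
tcp_rot: [[0.983, 0.162, 0.088], [0.163, -0.987, -0.006], [0.085, 0.021, -0.996]]
force: [-0.5, 0.3, -1.8]
opening: 0.248
```

```bash
python3 -m inch '[[0,-6,35,0,0],[0,-13,75,0,0],[0,-19,115,0,0],[0,-25,150,1,0],[0,-29,176,1,-0.004],[0,-29,176,1,-0.004],[0,-29,176,1,-0.004]]'
python3 - <<'E'
from h import *
for n in("top","side"): snap(n,7)
s=load("side",7);t=load("top",7)
c=lambda i,x,y:cv2.resize(i[y:y+90,x:x+120],(400,300),interpolation=cv2.INTER_CUBIC)
cv2.imwrite("pics/m8.png",np.hstack([c(s,310,90),c(t,350,155)]))
st=bot.read_state();print(st["position"],st["force"],st["moment"],st["tcp_rot"])
E
```

```text
time_s: 20.5
position: [0.4083, -0.3626, 0.1703]
tcp_rot: [[0.982, 0.166, 0.086], [0.166, -0.986, -0.003], [0.084, 0.017, -0.996]]
force: [-0.0, 0.9, -2.3]
opening: 0.252
[ 0.40831564 -0.3613894   0.17077748] [-0.09878085  0.96895867 -1.67720104] [-0.03145172  0.09355111 -0.0441324 ] [[ 0.98220724  0.16715193  0.08561059]
 [ 0.16801558 -0.98577998 -0.00293295]
 [ 0.08390296  0.01726468 -0.99632436]]
```

View pics/m8.png

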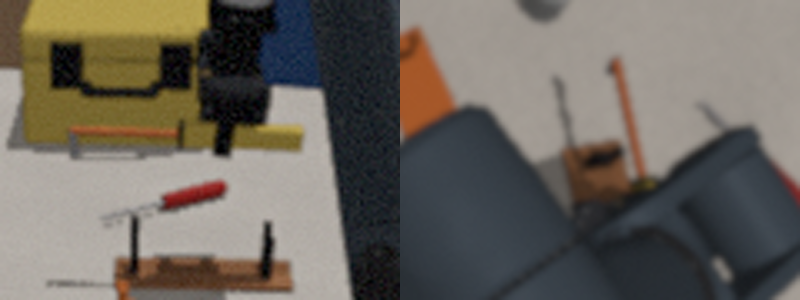

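```bash
python3 -m inch '[[0,-1,0,20,0],[0,-3,0,45,0],[0,-4.5,0,62,0],[0,-4.5,0,64,0],[0,-4.5,0,64,0]]'
python3 - <<'E'
from h import *
for k in range(3):
    vision.capture("side");st=bot.read_state();print(st["position"],st["force"])
R=st["tcp_rot"]
print((R.T@np.array([.4098,-.3635,.075])-R.T@st["position"])*1e3,(R.T@np.array([.4098,-.3635,.046])-R.T@st["position"])*1e3)
s=snap("side",8)
for k in(2,7,8):
    im=load("side",k);p=mask(im,"yellow",(355,110,50,50));print(k,[ (u,p[p[:,0]==u,1].mean().round(1)) for u in (368,372,390,395) if (p[:,0]==u).any()])
E
```

```text
time_s: 21.1
position: [0.4094, -0.361, 0.1064]
tcp_rot: [[0.982, 0.168, 0.085], [0.169, -0.986, -0.001], [0.083, 0.016, -0.996]]
force: [0.1, -0.4, -1.7]
opening: 0.254
[ 0.40974058 -0.36174689  0.10708731] [-0.0269379  -0.72520505 -1.11534434]
[ 0.40991172 -0.36227552  0.10749799] [-0.31514268  0.47646074 -1.25716321]
[ 0.41000144 -0.36255113  0.10771315] [ 0.14783599  0.8694286  -1.56565502]
[-3.13246472  0.2753014  32.5761103 ] [-5.59208818 -0.27979381 61.46628375]
2 [(368, np.float64(131.0)), (372, np.float64(131.5)), (390, np.float64(131.5)), (395, np.float64(131.5))]
7 [(368, np.float64(121.5)), (372, np.float64(130.0)), (390, np.float64(130.5)), (395, np.float64(130.5))]
8 [(368, np.float64(130.0)), (372, np.float64(145.5)), (390, np.float64(145.5)), (395, np.float64(145.5))]
```

```bash
python3 -m inch '[[0,-1.5,0.3,15,0],[0,-3,0.3,32,0],[0,-4,0.3,45,0],[0,-5,0.3,54,0],[0,-5.5,0.3,60,0],[0,-5.5,0.3,60,0],[0,-5.5,0.3,60,0]]'
python3 -m inch '[[0,0,0,0,0],[0,0,0,0,0]]'
```

```text
time_s: 22.0
position: [0.41, -0.3644, 0.0477]
tcp_rot: [[0.982, 0.167, 0.087], [0.169, -0.986, -0.005], [0.085, 0.02, -0.996]]
force: [0.3, -0.5, -1.8]
opening: 0.249
time_s: 22.2
position: [0.4102, -0.3648, 0.0482]
tcp_rot: [[0.982, 0.167, 0.088], [0.169, -0.986, -0.006], [0.086, 0.021, -0.996]]
force: [0.1, 0.1, -2.2]
opening: 0.248
```

```bash
python3 -m inch '[[0,-0.2,-0.8,2,0],[0,-0.3,-1,4,0],[0,-0.3,-1,5,0],[0,-0.3,-1,5,0]]'
python3 -m inch '[[0,-0.1,0,1,0],[0,-0.2,0,2,0],[0,-0.2,0,2,0]]'
```

```text
time_s: 22.6
position: [0.4102, -0.3637, 0.043]
tcp_rot: [[0.982, 0.168, 0.088], [0.169, -0.986, -0.006], [0.085, 0.02, -0.996]]
force: [0.6, -0.2, -1.7]
opening: 0.247
time_s: 22.9
position: [0.4104, -0.364, 0.0413]
tcp_rot: [[0.982, 0.167, 0.088], [0.169, -0.986, -0.006], [0.086, 0.021, -0.996]]
force: [1.5, -0.3, 1.6]
opening: 0.251
```

```bash
python3 -m inch '[[0,-0.1,0,1,0],[0,-0.2,0,2,0],[0,-0.2,0,2,0],[0,-0.2,0,2,0]]'
python3 - <<'E'
from h import *
s=snap("side",9);t=snap("top",9)
c=lambda i,x,y:cv2.resize(i[y:y+60,x:x+80],(400,300),interpolation=cv2.INTER_CUBIC)
cv2.imwrite("pics/m9.png",np.hstack([c(s,325,135),c(t,375,160)]))
print(bot.read_state()["moment"])
E
```

```text
time_s: 23.3
position: [0.4105, -0.3641, 0.0406]
tcp_rot: [[0.982, 0.167, 0.089], [0.169, -0.986, -0.007], [0.086, 0.022, -0.996]]
force: [-0.6, 2.6, 11.5]
opening: 0.25
[0.36870919 0.35070832 0.01998333]
```

View pics/m9.png

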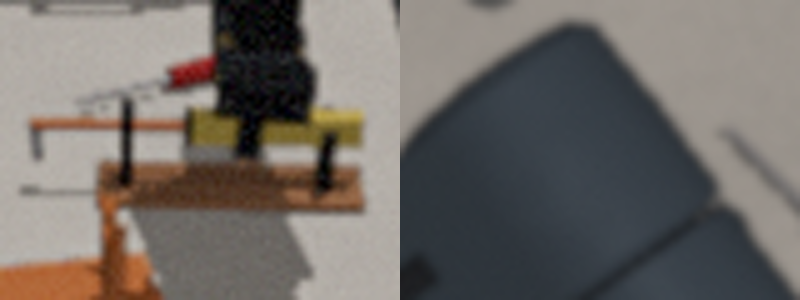

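```bash
python3 -m inch '[[10,0,0,-0.7,0],[30,0,0,-0.7,0],[40,0,0,-0.7,0],[50,0,0,-0.7,0],[60,0,0,-0.7,0],[60,0,0,-0.7,0],[60,0,0,-0.7,0],[60,0,0,-0.7,0]]'
python3 -m inch '[[60,0,0,0,0],[60,0,0,0,0]]'
```

```text
time_s: 24.2
position: [0.4104, -0.3641, 0.0413]
tcp_rot: [[0.982, 0.167, 0.089], [0.169, -0.986, -0.007], [0.086, 0.022, -0.996]]
force: [-0.6, 0.1, -0.2]
opening: 0.677
time_s: 24.4
position: [0.4105, -0.3641, 0.0413]
tcp_rot: [[0.982, 0.167, 0.089], [0.169, -0.986, -0.007], [0.086, 0.022, -0.996]]
force: [0.5, 0.1, 0.6]
opening: 0.692
```

Released cleanly. I'll rise, move aside and check.

```bash
python3 -m inch '[[60,1,0,-10,0],[60,3,0,-30,0],[60,6,0,-65,0],[60,9,0,-105,0],[60,12,0,-150,0],[60,13,0,-160,0]]'
python3 -m inch '[[60,-20,25,0,0],[60,-50,55,0,0],[60,-80,85,0,0],[60,-110,115,0,0],[60,-140,145,0,0],[60,-170,170,0,0],[60,-170,170,0,0],[60,-170,170,0,0]]'
python3 - <<'E'
from h import *
s=snap("side",10);t=snap("top",10)
c=lambda i,x,y:cv2.resize(i[y:y+75,x:x+100],(400,300),interpolation=cv2.INTER_CUBIC)
cv2.imwrite("pics/m10.png",np.vstack([np.hstack([c(s,315,130),c(t,364,170)]),np.hstack([c(s,217,175),c(t,244,116)])]))
f=lambda x,y:[244+(x)/4,116+y/4]
p=mask(s,"yellow",(355,145,50,30));P=plane("side",p,.06);cc,v,a,b=axis(P);print(len(p),cc,np.degrees(np.arctan(v[1]/v[0])),a,b)
E
```

```text
time_s: 25.0
position: [0.4108, -0.3632, 0.2075]
tcp_rot: [[0.981, 0.167, 0.095], [0.17, -0.985, -0.016], [0.091, 0.032, -0.995]]
force: [0.1, -0.1, -0.6]
opening: 0.693
time_s: 25.8
position: [0.2715, -0.5594, 0.1969]
tcp_rot: [[0.982, 0.165, 0.095], [0.167, -0.986, -0.014], [0.091, 0.03, -0.995]]
force: [-0.1, 0.3, 0.7]
opening: 0.69
197 [ 0.38816427 -0.37180622] 8.535436740347127 [ 0.4548249  -0.36180156] [ 0.31809742 -0.38232208]
```

View pics/m10.png

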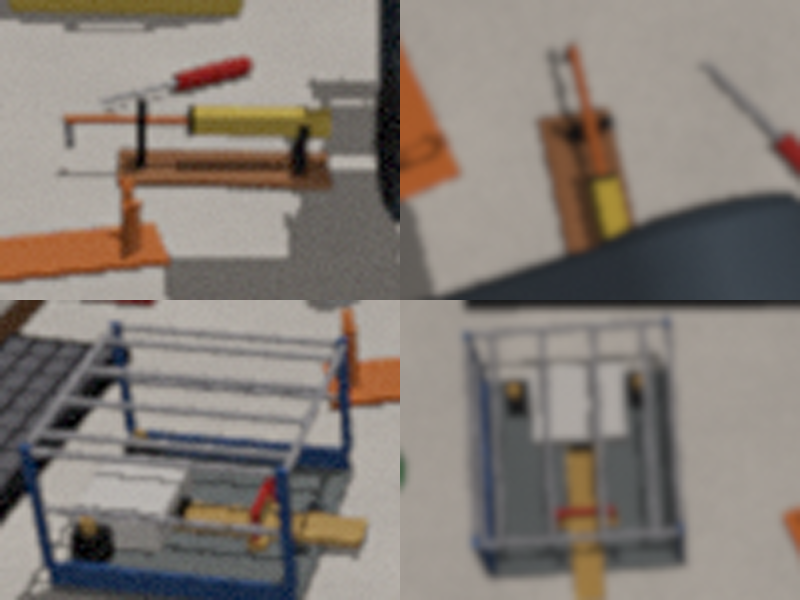

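```bash
python3 - <<'E'
from h import *
print("bail now",plane("top",[[244+186/4,116+213/4]],.045))
print(bot.hand_in())
E
```

```text
bail now [[0.63796456 0.10150126]]
the job is handed in; nothing more can be done
None
```

I drew the bolt to its cushioned stop with the hooked rod, unhooked it, laid the rod back in its rest and handed the job in. `hand_in` gives no verdict, so success rests on the checks below.

- **Pull at the stop:** from where the drag ended, force rose by about 4 N per mm, which matches the cushion. Readings at the end of each move in the final 1.5 s hold were 11 to 12 N. The highest reading was 12.0 N along the pull, with about 4 N of downward force alongside it, so well under 20 N. Readings came only at the end of each move, so a short peak between them would not show.
- **Bolt:** in the last top picture the bail stands at x about 0.638 m, against about 0.672 m at first. That is about 33 mm further out, on top of its starting offset, so above the 28 mm needed.
- **Rod:** in the last side view it lies in both saddles, hook forward and down. Its grip is about 1 mm from where it lay before. The arm hides the rear of the grip in the top view, so there I could check only the front part.
- **Bystanders:** nothing near the rest or bay looks moved in the last crops. I did not measure the other items, and the arm never went near them.
- **What disagreed:** the steady pull tilted the gripper about 5°, and this could not be commanded back. The rod turned slightly in the pads but still seated level once released. The job took about 26 s of the 72 s allowed.

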